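Tip a spacing box out of a packed rack and stand it in the tray

ROBOT

A 6-joint arm with a two-finger parallel gripper is mounted at the origin on the work surface. World frame = base frame: x ahead of the robot, y to its left, z up, the work surface at z = 0. Lengths are in m, angles in degrees, forces in N, time in s.
With the tool pointing down it reaches from about 0.4 to 0.825 m from the base axis. Payload 7 kg.
Tool frame: the origin (TCP) lies midway between the tips of the shut fingers; the grasp point (between the pads) lies 19 mm behind it; z points along the fingers, y is the line along which they close (so a half turn about z gives the same grasp; the last joint's range is limited). The gripper opens to 88 mm and grips with 3 to 60 N. Pads are 19 mm wide; open, the fingers measure 130 mm over their backs; the gripper's body (78 mm by 193 mm) begins 47 mm behind the grasp point.
Start: joints at [88.814, 20.546, 0.682, 0, -70.136, -16.507], TCP at [0.205, 0.643, 0.227] pointing down, gripper open.
Joint ranges: [-176.03, 176.03], [-82.01, 121.73], [-58.28, 71.71], [-173.87, 95.51], [-174.79, -0.11], [-173.66, 173.66]. Speed limits (degrees/s): [136.94, 136.94, 172.46, 180, 180, 180].

INTERFACE

Orientations are given as [roll, pitch, yaw] about the fixed x, y, z axes, in that order (R = Rz(yaw) Ry(pitch) Rx(roll)).
In Python, from plant import r, eyes, workorder gives the robot as it stands.
- The arm moves only by the tool step_arm, never from a script. Its argument "plan" is a list of rows, each a list of 5 numbers: the shift along the tool's x, y, z each as a share of 25 cm, from -1 to 1, then the turn about the tool's z as a share of 60 degrees, from -1 to 1, then the finger opening in mm, from 0 to 87.6. In form: [[x, y, z, turn, jaw], ...]. A call has 1 to 12 rows; each row is the pose to reach, as a shift and turn from the pose commanded when the call began, along the tool's axes at that moment; what a row does not reach only later rows make up. A row lasts 1/12 s, in which the tool goes at most 41.7 mm and 7.16 degrees, less where a joint would pass 70% of its speed; a pose out of reach is approached as far as the arm can. A call with a number of a shift or a turn outside -1 to 1 is refused whole. A call with a gripper value outside its range is refused whole. The fingers move at their own pace and stop on an object; "newtons" is the grip in N (left out, the last holds). Time passes only in rows, so rows that repeat a pose let the fingers close. It gives the time, the measured TCP pose, the force, the opening and the grip force at its end, in the units of the state.
- r.get_state(): the state, without advancing time (a new reading comes with each control period).
- eyes.capture(name): name is "scene" or "top" or "wrist"; returns the picture (480x640x3 uint8, red, green, blue); there is no depth.
- eyes.camera_model(name): a dict with "fov_y" (degrees; the focal length in pixels is half the picture's height over the tangent of half this angle, whatever the lens; pixels are square), "cx", "cy" (the principal point, pixels), "world_to_cam" (4x4, takes a point from world to camera coordinates); the wrist camera has in their place "hand_eye" (4x4, takes a point from camera to tool coordinates, whose origin is the TCP and whose axes are the flange's). Camera axes: x right, y up, looking along -z (the intrinsics and any distortion apply to the point x, -y, -z); pixel columns grow to the right and rows downward; lengths in m; the calibration is good to about 2 mm. A picture is of the moment at which its call begins: read the wrist's pose just before it. camera_model takes no time and is no camera call.
- workorder.close_job(): hands the job in; it is judged then, once.
The state is a dict: "time_s": time; "joints": joint angles; "qd": joint speeds; "joint_torque": joint torques, N m; "tcp_pos": TCP position; "eef_rot": TCP orientation; "contact_force": force on the tool from outside, world axes, zero at the start; "moment": the same for the moment, N m; "gripper_width": finger opening in m; "gripper_force": force on a finger pad.
Only numpy, scipy, OpenCV 4.12 (cv2) and the standard library are available. Lean on these libraries where they do the work, as an engineer would, in place of code of your own. Each camera call takes 0.05 s, during which the arm holds its last target. There are 200 camera calls.

TASK

In the row of wooden spacing boxes packed under the rack's top board, one box has a metal blade pull on its front. Take it by the pull and tip its top out towards you by about 30 degrees while its foot stays on the rack's floor behind the lip, then lift it out and set it down, still held until it stands, upright on the floor of the tray's empty compartment, the one with the rubber pad, and let go. Leave the other boxes, the can, the bottle and the hammer where they are.

Things in the scene. Friction and masses are not known exactly. Their poses are not given: they have to be found in the camera images.
- box_mid (a point): the box to fetch: a closed wooden box 70 deep (its x) x 40 thick (its y) x 120 high (its z), about 0.3 kg, the only one of the five with a blade pull; point at the centre of the wooden box, 60 above its underside. Its x points from its front into the rack, z up. It may stand in any of the five places of the row
- box_pull (a point): centre of its pull: a flat upright aluminium blade on the front, 40 out (along -x of the box) x 12 thick (y) x 40 high (z), rigidly fixed to the box; this point is 55 in front (-x) of the box's middle and 36 above it, 20 out from the box's front face; same axes as the box
- box_foot (a point): middle of the lower front edge of that box, 35 in front (-x) of its middle and 60 below; the line it tips about; same axes as the box
- rack: dark wooden rack fixed on the table, 236 wide (its y); origin on the table below the middle of the row; x points from open front to back. Five boxes stand 41 apart (1 mm gaps) on its floor, 12 above the table, middles at x = 0, front faces at x = -35. The back is open but for a rail 42 high, its face at x = 45; side cheeks begin at x = -24
- rack_lip (a point): middle of the top of the rack's front lip, which is 8 high above the rack floor and 10 thick, its inner face 5 in front of the boxes' feet; axes as the rack
- rack_edge (a point): middle of the lower front edge of the rack's top board, 162 above the table and 8 behind the boxes' front faces; board 14 thick, 82 deep, with tins and a carton on it up to 206 above the table, 13 or more behind its front edge. A box tipped out 30 degrees about its foot just clears this edge; axes as the rack
- tray: steel carrying tray fixed on the table, 112 (its x) x 171 (y), rim 28 high, walls 6; floor 6 above the table; two compartments side by side along y, each 100 (x) x 75 (y) inside, middles at y = +41 and -41, parted by a wall as high as the rim. One holds the can, the other is empty but for the pad. Origin on the table below its middle
- pad: black rubber pad 94 x 68, 2 thick, fixed in the middle of the tray's empty compartment; origin at the centre of its underside, 6 above the table, axes those of the tray. The box stands on its top face; its pull (then 76 to 116 above the pad) reaches out over the tray's rim
- can_mid (a point): closed ink can 56 in diameter, 58 high, loose in the other compartment; point at its centre
- flask_mid (a point): grey bottle 56 in diameter, 150 high, standing loose on the table beyond the rack and tray; point at its centre
- mallet: small hammer lying on the table nearer the robot, 220 long along its x; origin under it
- stock1_mid (a point): a closed wooden spacing box with no pull, same size as the one to fetch (70 deep x 40 thick x 120 high), standing in the row; point at the centre of the box; axes as the box to fetch
- stock2_mid (a point): a closed wooden spacing box with no pull, same size as the one to fetch (70 deep x 40 thick x 120 high), standing in the row; point at the centre of the box; axes as the box to fetch
- stock3_mid (a point): a closed wooden spacing box with no pull, same size as the one to fetch (70 deep x 40 thick x 120 high), standing in the row; point at the centre of the box; axes as the box to fetch
- stock4_mid (a point): a closed wooden spacing box with no pull, same size as the one to fetch (70 deep x 40 thick x 120 high), standing in the row; point at the centre of the box; axes as the box to fetch
Things that resemble listed ones, but are neither listed nor needed, are in the scene too. Leave any orange look-alike of the part that bears box_mid alone. What is shaped like the part that bears stock4_mid but yellow is not meant.

How it is judged (in metres and radians):
On the way, in this order (a step that is already met when the one before it is completed fails the run):
1. the box with the pull is tipped outward by at least 20 degrees, its foot still on the rack floor behind the lip (within 12 mm) (angle between box_mid's own z axis and vertical between 0.35 and 1 rad and z of box_foot in the frame of rack below 0.024 m and x of box_foot in the frame of rack between -0.048 and -0.01 m and x of box_mid in the frame of rack below -0.012 m), for 0.1 s.
2. the box is lifted clear of the rack: its foot at least 20 mm above the rack floor (z of box_foot in the frame of rack above 0.032 m), for 0.1 s.
3. the box stands upright on the pad in the tray's empty compartment while the fingers still hold it (x of box_mid in the frame of pad between -0.02 and 0.02 m and y of box_mid in the frame of pad between -0.022 and 0.022 m and z of box_mid in the frame of pad between 0.054 and 0.068 m and angle between box_mid's own z axis and vertical below 0.1 rad and contact force between the fingers and anything else above 0.5 N), for 0.1 s.
At the end, for the whole second after the job is handed in: The box with the pull stands upright (within 0.10 rad) on the pad in the tray, its middle within 20 mm (x) and 22 mm (y) of the pad's, released; the other boxes are in the rack within 25 mm of their starts, the can within 30 mm, all upright within 0.12 rad (x of box_mid in the frame of pad between -0.02 and 0.02 m and y of box_mid in the frame of pad between -0.022 and 0.022 m and z of box_mid in the frame of pad between 0.054 and 0.068 m and angle between box_mid's own z axis and vertical below 0.1 rad and angle between each of stock1_mid, stock2_mid, stock3_mid, stock4_mid, can_mid's own z axis and vertical below 0.12 rad and distance of each of stock1_mid, stock2_mid, stock3_mid, stock4_mid from where it was at the start of the episode below 0.025 m and distance of can_mid from where it was at the start of the episode below 0.03 m); the robot touches nothing.
It fails at once if another box is pulled, tipped or displaced (over 25 mm or 0.3 rad) (distance of any of stock1_mid, stock2_mid, stock3_mid, stock4_mid from where it was at the start of the episode above 0.025 m or angle between any of stock1_mid, stock2_mid, stock3_mid, stock4_mid's own z axis and vertical above 0.3 rad).
It fails at once if the can, the bottle or the hammer is knocked over or displaced by more than 30 mm (distance of any of can_mid, flask_mid, mallet from where it was at the start of the episode above 0.03 m or angle between any of can_mid, flask_mid's own z axis and vertical above 0.3 rad).
It also fails if it takes over 50 s, if anything falls off the work surface, if the arm or the gripper's body presses on something with over 40 N, if the wrist force passes 120 N, or if a joint passes its speed limit or range.

## Working session

There is one attempt and no reset: what is moved stays moved. The work goes in short steps, Python scripts to look and compute and a tool call to move; the robot and the scene stay as the last step left them, time stands still between calls to the robot, and variables do not carry over. Pictures are saved under pics/ and viewed, at most 10 in all, crops included, and the job is handed in when it is done.

Besides the shell and the picture viewer there is one more tool, called after "Request:" in YAML: its name, and indented under it one key for each argument. step_arm: Moves the arm, as the interface text tells. Its arguments: {"type":"object","properties":{"plan":{"type":"array"},"newtons":{"type":"number"}},"required":["plan"]}

```bash
mkdir -p pics; ls; python3 - <<'E'
from plant import r, eyes
import cv2
for n in("scene","top","wrist"):
    cv2.imwrite(f"pics/{n}0.png",eyes.capture(n)[:,:,::-1])
    print(n,eyes.camera_model(n))
s=r.get_state();print(s)
E
```

```text
pics
scene {'fov_y': 48.61501057938081, 'cx': 318.996684547536, 'cy': 243.49579265522368, 'world_to_cam': array([[ 0.5251709 ,  0.85076855, -0.01970814, -0.29142355],
       [-0.44395967,  0.29366248,  0.84655901,  0.15722363],
       [ 0.72601332, -0.43583854,  0.53192991, -1.52165452],
       [ 0.        ,  0.        ,  0.        ,  1.        ]])}
top {'fov_y': 55.7294114934277, 'cx': 317.57646941170395, 'cy': 237.71000136014104, 'world_to_cam': array([[ 0.02206976, -0.99953718, -0.02093675, -0.01749124],
       [ 0.98181436,  0.01771925,  0.18901478, -0.59910096],
       [-0.18855632, -0.02472751,  0.98175102, -0.68437192],
       [ 0.        ,  0.        ,  0.        ,  1.        ]])}
wrist {'fov_y': 61.80478040343048, 'cx': 314.0789868201239, 'cy': 238.74857897753708, 'hand_eye': array([[-6.13056294e-04,  9.65984659e-01,  2.58598653e-01,
         6.92586986e-02],
       [ 9.99999792e-01,  5.40501351e-04,  3.51665223e-04,
        -2.26302247e-04],
       [ 1.99930289e-04,  2.58598815e-01, -9.65984789e-01,
        -1.57555587e-01],
       [ 0.00000000e+00,  0.00000000e+00,  0.00000000e+00,
         1.00000000e+00]])}
{'time_s': 0.15, 'joints': array([ 8.88160444e+01,  2.05816432e+01,  6.46257062e-01, -1.55498347e-02,
       -7.01367141e+01, -1.65083311e+01]), 'qd': array([ 0.01298588, -0.09442514,  0.03869735,  0.09944426,  0.12315812,
        0.04247766]), 'joint_torque': array([-1.33296566e-03, -5.83272493e+01,  2.93289381e+01,  7.00116232e+00,
        8.81384884e-03, -9.86550276e-05]), 'tcp_pos': array([0.20502734, 0.64271492, 0.22584243]), 'eef_rot': array([ 1.79926717e+02, -6.47231246e-03, -1.76975752e+01]), 'contact_force': array([ 0.41328995,  0.21347145, -0.64401691]), 'moment': array([ 0.01037507, -0.01719675, -0.00794198]), 'gripper_force': 0.0, 'gripper_width': 0.08760238521886655}
```

View pics/scene0.png

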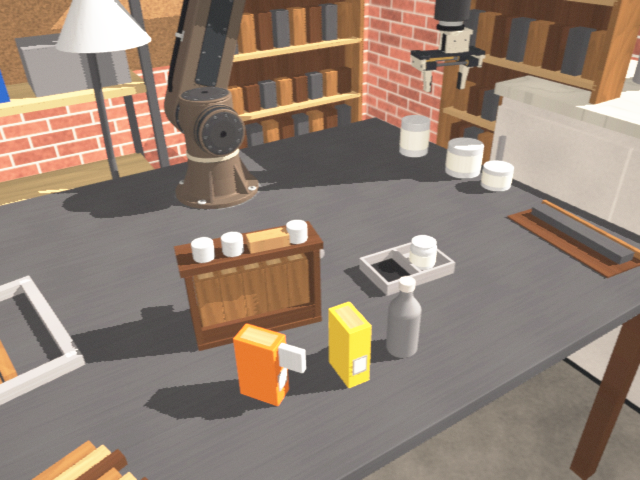

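View pics/top0.png

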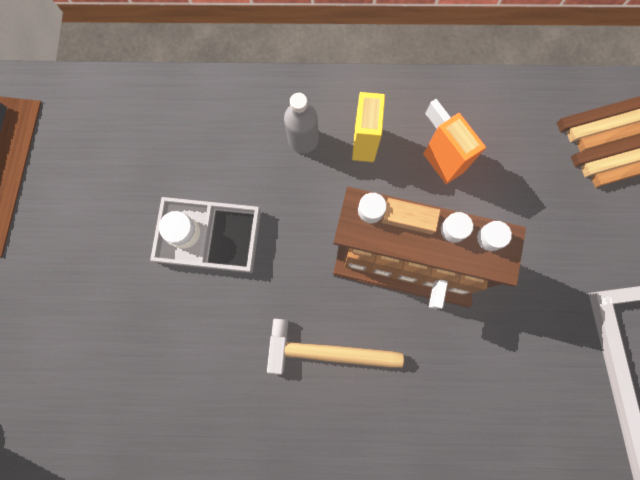

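The scene view shows the rack from behind. The top view shows the rack at about (430,245), the tray at (206,235) with its pad at (233,237), the hammer at (335,352) and the bottle at (301,125).

Two boxes have a pull. One stands in the row with its blade at (438,295). The other is the orange look-alike behind the rack at (455,150). The one in the row fits the description. I'll enlarge it to confirm and measure.

```bash
cat > h.py <<'E'
import numpy as np, cv2
from plant import r, eyes
def ray(n,u,v,z):
    m=eyes.camera_model(n); f=240/np.tan(np.radians(m["fov_y"]/2))
    d=np.array([(u-m["cx"])/f,-(v-m["cy"])/f,-1])
    if n=="wrist":
        from scipy.spatial.transform import Rotation as Ro
        s=r.get_state();T=np.eye(4);T[:3,:3]=Ro.from_euler("xyz",s["eef_rot"],degrees=True).as_matrix();T[:3,3]=s["tcp_pos"]
        M=T@m["hand_eye"]
    else: M=np.linalg.inv(m["world_to_cam"])
    c=M[:3,3]; d=M[:3,:3]@d
    return c+d*(z-c[2])/d[2]
E
python3 - <<'E'
import cv2,numpy as np
from h import ray
im=cv2.imread("pics/top0.png")
cv2.imwrite("pics/crop1.png",cv2.resize(im[180:320,325:525],None,fx=4,fy=4,interpolation=cv2.INTER_CUBIC))
# tray: greyish bright mask
hsv=cv2.cvtColor(im,cv2.COLOR_BGR2HSV)
m=((hsv[:,:,2]>120)&(hsv[:,:,1]<60)).astype(np.uint8)
m[:,:140]=0;m[:,270:]=0;m[:185]=0;m[285:]=0
pts=np.argwhere(m)[:,::-1]
q=cv2.boxPoints(cv2.minAreaRect(pts.astype(np.float32)))
W=np.array([ray("top",*p,.028) for p in q]);print(q,W,[np.linalg.norm(W[i]-W[i-1]) for i in range(4)])
b=((hsv[:,:,2]<45)).astype(np.uint8);b[:,:205]=0;b[:,262:]=0;b[:200]=0;b[275:]=0
n,l,st,c=cv2.connectedComponentsWithStats(b);print(st,c)
E
```

```text
[[140. 185.]
 [269. 185.]
 [269. 284.]
 [140. 284.]] [[0.69328748 0.30844114 0.028     ]
 [0.69679155 0.08190511 0.028     ]
 [0.52476943 0.07461511 0.028     ]
 [0.52038001 0.29170207 0.028     ]] [np.float64(0.1737158330993153), np.float64(0.22656312434648562), np.float64(0.17217651504193937), np.float64(0.21713133134448256)]
[[     0      0    640    480 307200]] [[319.5 239.5]]
```

View pics/crop1.png

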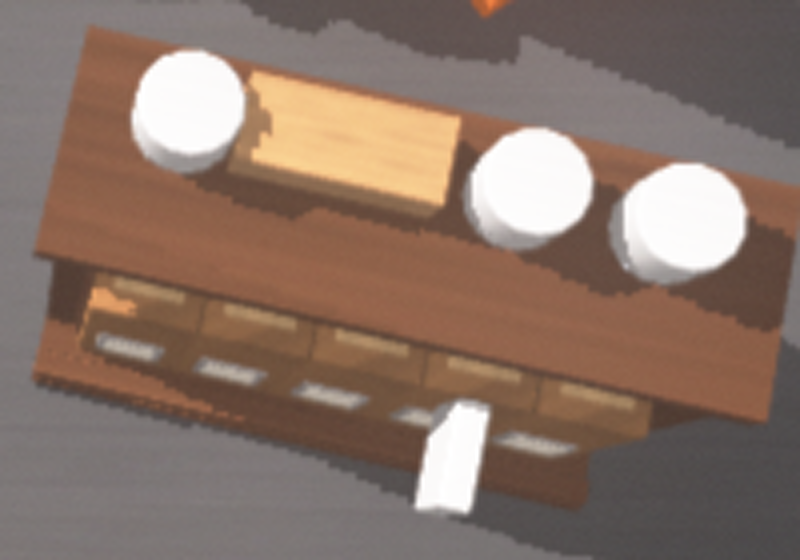

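The crop confirms it: the only blade in the row is on the fourth box from the left (blade top from about (444,280) back to (438,307) front). That puts it at rack y = -41.

```bash
python3 - <<'E'
import numpy as np,cv2
from h import ray
P=lambda x,y,z: ray("top",325+x/4-.4,180+y/4-.4,z)
a=P(35,255,.176);b=P(768,420,.176);c=P(88,27,.176)
print("board",a,b,np.linalg.norm(a-b),np.linalg.norm(a-c))
d=(a-b);yaw=np.degrees(np.arctan2(-d[0],d[1]));print("rackyaw",yaw)
ex=np.array([np.cos(np.radians(yaw)),np.sin(np.radians(yaw)),0]);ey=np.array([-ex[1],ex[0],0])
o=(a+b)/2+.027*ex;print("rack o",o)
for n,(x,y) in dict(bl=(465,402),br=(490,404),fl=(440,510),fr=(468,512)).items():
    w=P(x,y,.128);print(n,w,(w-o)@ex,(w-o)@ey)
im=cv2.imread("pics/top0.png");g=im[190:285,140:270].astype(int)
m=(g.min(2)>95).astype(np.uint8)
cs,_=cv2.findContours(m,cv2.RETR_EXTERNAL,cv2.CHAIN_APPROX_NONE);k=max(cs,key=cv2.contourArea)
q=cv2.boxPoints(cv2.minAreaRect(k))+[140,190]
for q in(q,np.array([(163,198),(259,206),(250,271),(153,263)])):
    W=np.array([ray("top",*p,.028) for p in q]);print(q.tolist(),W.mean(0),[round(float(np.linalg.norm(W[i]-W[i-1])),4) for i in range(4)])
    print([round(float(np.degrees(np.arctan2(*(W[i]-W[i-1])[1::-1]))),1) for i in range(4)])
E
```

```text
board [ 0.56903642 -0.03010971  0.176     ] [ 0.51787856 -0.27400248  0.176     ] 0.2492003367332153 0.08288197932805337
rackyaw -11.846363010038578
rack o [ 0.56988243 -0.15759887  0.176     ]
bl [ 0.52676701 -0.1860732   0.128     ] -0.03635169100116264 -0.0367189558479851
br [ 0.526226   -0.19499356  0.128     ] -0.03504992973402789 -0.0455603886687832
fl [ 0.48809992 -0.17610965  0.128     ] -0.07624063388098946 -0.034905502448070655
fr [ 0.48760623 -0.18600014  0.128     ] -0.07469340847759719 -0.04468668967498165
[[140.00001525878906, 190.0], [268.99998474121094, 190.0], [268.99998474121094, 283.99998474121094], [140.00001525878906, 283.99998474121094]] [0.60427377 0.18885002 0.028     ] [0.1646, 0.2261, 0.1631, 0.2171]
[5.5, -89.1, -177.6, 91.2]
[[163, 198], [259, 206], [250, 271], [153, 263]] [0.60784095 0.18596763 0.028     ] [0.1143, 0.1686, 0.1133, 0.1657]
[-3.6, -93.9, 175.0, 86.4]
```

Request:
step_arm:
  plan:
    - [0.95, 0.62, 0, 0.9, 80]
    - [0.95, 0.62, 0, 0.9, 80]
    - [0.95, 0.62, 0, 0.9, 80]
    - [0.95, 0.62, 0, 0.9, 80]
    - [0.95, 0.62, 0, 0.9, 80]
    - [0.95, 0.62, 0, 0.9, 80]
    - [0.95, 0.62, 0, 0.9, 80]
    - [0.95, 0.62, 0, 0.9, 80]
    - [0.95, 0.62, 0, 0.9, 80]

```text
time_s: 0.9
tcp_pos: [0.3854, 0.4215, 0.2267]
eef_rot: [180.0, 0.0, -72.0]
contact_force: [0.2, 0.4, -0.3]
gripper_width: 0.0801
gripper_force: 0.0
```

```bash
cat >> h.py <<'E'
def go(x,y,z,yaw):
    "shares needed to reach a world TCP and yaw"
    s=r.get_state();p=s["tcp_pos"];from scipy.spatial.transform import Rotation as Ro
    R=Ro.from_euler("xyz",s["eef_rot"],degrees=True).as_matrix()
    print("now",s["time_s"],p.round(4),s["eef_rot"].round(2),"q",s["joints"].round(1),"F",s["contact_force"].round(1))
    dy=(s["eef_rot"][2]-yaw)
    print("shares",(R.T@(np.array([x,y,z])-p)/.25).round(3),"turn",round(dy/60,3),"or",round((dy%360)/60,3))
E
python3 -c "
from h import go
go(.46,.15,.226,168.15)"
```

```text
now 0.9 [0.3854 0.4215 0.2267] [180.     0.   -72.05] q [ 67.2  10.8 -12.7  -0.  -66.5 -49.2] F [ 0.2  0.4 -0.3]
shares [1.125 0.051 0.003] turn -4.003 or 1.997
```

Request:
step_arm:
  plan:
    - [0.98, 0, 0, 1, 80]
    - [0.98, 0, 0, 1, 80]
    - [0.98, 0, 0, 1, 80]
    - [0.98, 0, 0, 1, 80]
    - [0.98, 0, 0, 1, 80]
    - [0.98, 0, 0, 1, 80]
    - [0.98, 0, 0, 1, 80]
    - [0.98, 0, 0, 1, 80]
    - [0.98, 0, 0, 1, 80]
    - [0.98, 0, 0, 1, 80]

```text
time_s: 1.73
tcp_pos: [0.4612, 0.1911, 0.2265]
eef_rot: [180.0, -0.0, -131.7]
contact_force: [-0.5, 0.4, -1.1]
gripper_width: 0.0798
gripper_force: 0.0
```

```bash
python3 -c "
from h import go
go(.46,-.05,.226,168.15)"
```

```text
now 1.7333 [0.4612 0.1911 0.2265] [ 179.99   -0.   -131.65] q [ 45.1   3.8 -21.   -0.  -65.2 -86.7] F [-0.5  0.4 -1.1]
shares [ 0.724 -0.637  0.002] turn -4.997 or 1.003
```

Request:
step_arm:
  plan:
    - [0.72, -0.64, 0, 1, 80]
    - [0.72, -0.64, 0, 1, 80]
    - [0.72, -0.64, 0, 1, 80]
    - [0.72, -0.64, 0, 1, 80]
    - [0.72, -0.64, 0, 1, 80]
    - [0.72, -0.64, 0, 1, 80]
    - [0.72, -0.64, 0, 1, 80]
    - [0.72, -0.64, 0, 1, 80]
    - [0.72, -0.64, 0, 1, 80]
    - [0.72, -0.64, 0, 1, 80]

```text
time_s: 2.57
tcp_pos: [0.4612, -0.0499, 0.2265]
eef_rot: [180.0, -0.0, 168.4]
contact_force: [0.1, 0.2, -0.1]
gripper_width: 0.0802
gripper_force: 0.0
```

```bash
python3 -c "
from h import go
go(.4715,-.178,.226,168.15)"
```

```text
now 2.5667 [ 0.4612 -0.0499  0.2265] [ 1.8000e+02 -1.0000e-02  1.6842e+02] q [  18.2    0.2  -24.8   -0.   -65.  -119.8] F [ 0.1  0.2 -0.1]
shares [-0.143 -0.494  0.002] turn 0.005 or 0.005
```

Request:
step_arm:
  plan:
    - [-0.14, -0.5, 0, 0, 80]
    - [-0.14, -0.5, 0, 0, 80]
    - [-0.14, -0.5, 0, 0, 80]
    - [-0.14, -0.5, 0, 0, 80]
    - [-0.14, -0.5, 0, 0, 80]

```text
time_s: 2.98
tcp_pos: [0.47, -0.1813, 0.226]
eef_rot: [-180.0, -0.1, 168.4]
contact_force: [-0.6, 0.7, 0.2]
gripper_width: 0.0799
gripper_force: 0.0
```

```bash
python3 -c "
from h import *
go(.4915,-.1825,.097,168.15)
cv2.imwrite('pics/w1.png',eyes.capture('wrist')[:,:,::-1])"
```

```text
now 2.9833 [ 0.47   -0.1813  0.226 ] [-1.7998e+02 -6.0000e-02  1.6842e+02] q [   1.3    4.3  -20.5    0.   -65.2 -102.9] F [-0.6  0.7  0.2]
shares [-0.086  0.013  0.516] turn 0.005 or 0.005
```

View pics/w1.png

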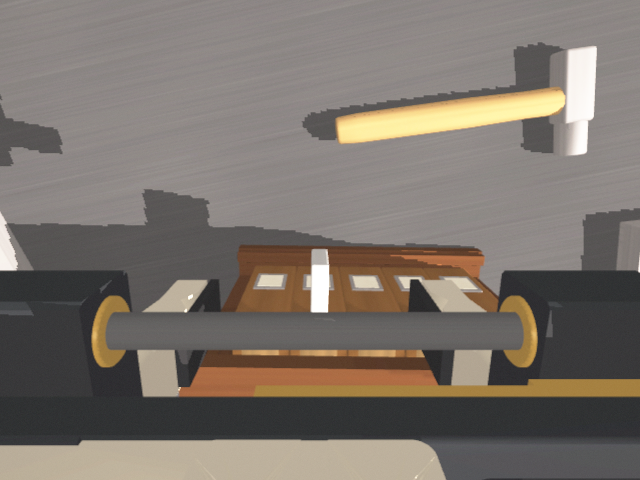

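The wrist view shows the blade between the open fingers: its outer end is at (320,251) and its top spans columns 312–328. The hammer is well clear.

```bash
python3 -c "
from h import *
print(ray('wrist',312,250,.128),ray('wrist',328,250,.128),ray('wrist',238,246,.02),ray('wrist',482,252,.02))"
```

```text
[ 0.47613154 -0.18251449  0.128     ] [ 0.47827239 -0.17209076  0.128     ] [ 0.48958209 -0.25712669  0.02      ] [ 0.54181449 -0.03219153  0.02      ]
```

Request:
step_arm:
  plan:
    - [0, 0.01, 0.17, 0, 60]
    - [0, 0.01, 0.34, 0, 60]
    - [0, 0.01, 0.51, 0, 60]
    - [0, 0.01, 0.51, 0, 60]
    - [-0.04, 0.01, 0.51, 0, 60]
    - [-0.088, 0.01, 0.51, 0, 60]
    - [-0.088, 0.01, 0.51, 0, 60]
    - [-0.088, 0.01, 0.51, 0, 60]

```text
time_s: 3.7
tcp_pos: [0.494, -0.1813, 0.1011]
eef_rot: [180.0, 0.2, 168.4]
contact_force: [-0.3, 1.0, -0.1]
gripper_width: 0.0601
gripper_force: 0.0
```

```bash
python3 -c "
from h import *
go(.492,-.181,.097,168.15)
cv2.imwrite('pics/w2.png',eyes.capture('wrist')[:,:,::-1])"
```

```text
now 3.7 [ 0.494  -0.1813  0.1011] [1.7999e+02 1.7000e-01 1.6842e+02] q [   1.2   13.4  -27.7    0.   -48.7 -102.8] F [-0.3  1.  -0.1]
shares [ 0.008 -0.     0.016] turn 0.005 or 0.005
```

View pics/w2.png

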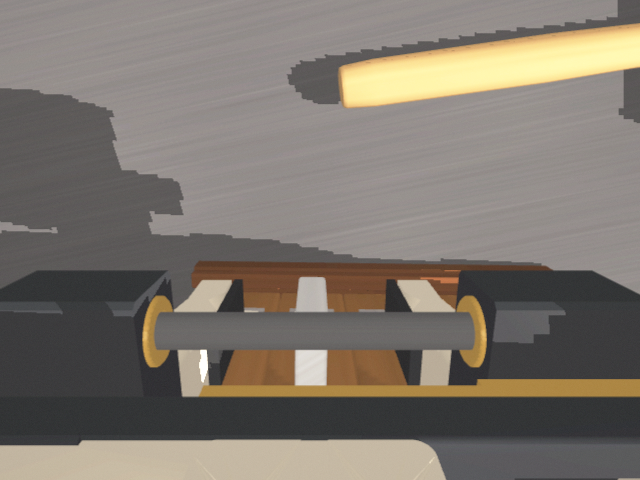

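The blade is centred between the fingers at (311,330), with the pads straddling its outer half. Closing with a light grip now.

Request:
step_arm:
  plan:
    - [0.005, 0, 0.014, 0, 60]
    - [0.005, 0, 0.014, 0, 30]
    - [0.005, 0, 0.014, 0, 10]
    - [0.005, 0, 0.014, 0, 8]
    - [0.005, 0, 0.014, 0, 8]
    - [0.005, 0, 0.014, 0, 8]
    - [0.005, 0, 0.014, 0, 8]
    - [0.005, 0, 0.014, 0, 8]
    - [0.005, 0, 0.014, 0, 8]
  newtons: 12

```text
time_s: 4.5
tcp_pos: [0.4908, -0.1815, 0.0956]
eef_rot: [-180.0, -0.0, 168.3]
contact_force: [0.3, -0.2, 1.1]
gripper_width: 0.0125
gripper_force: 0.4
```

Request:
step_arm:
  plan:
    - [0, 0, 0, 0, 6]
    - [0, 0, 0, 0, 6]
    - [0.018, 0, 0.006, 0, 6]
    - [0.036, 0, 0.014, 0, 6]
    - [0.053, 0, 0.023, 0, 6]
    - [0.069, 0, 0.032, 0, 6]
    - [0.069, 0, 0.032, 0, 6]
  newtons: 15

```text
time_s: 5.08
tcp_pos: [0.4726, -0.1778, 0.0872]
eef_rot: [180.0, -0.0, 168.3]
contact_force: [-0.5, -0.3, 3.5]
gripper_width: 0.0121
gripper_force: 15.0
```

Request:
step_arm:
  plan:
    - [0.016, 0, 0.01, 0, 6]
    - [0.032, 0, 0.02, 0, 6]
    - [0.047, 0, 0.032, 0, 6]
    - [0.062, 0, 0.044, 0, 6]
    - [0.077, 0, 0.056, 0, 6]
    - [0.091, 0, 0.069, 0, 6]
    - [0.091, 0, 0.069, 0, 6]
    - [0.091, 0, 0.069, 0, 6]

```text
time_s: 5.75
tcp_pos: [0.4505, -0.1733, 0.0698]
eef_rot: [-180.0, -0.1, 168.3]
contact_force: [-1.7, -0.0, 1.3]
gripper_width: 0.0121
gripper_force: 15.0
```

```bash
python3 -c "
from h import *
go(.492,-.181,.097,168.15)
w=eyes.capture('wrist')[:,:,::-1];t=eyes.capture('top')[:,:,::-1]
cv2.imwrite('pics/w3.png',np.hstack([cv2.resize(w,(400,300)),cv2.resize(t[190:340,330:530],(400,300))]))"
```

```text
now 5.75 [ 0.4505 -0.1733  0.0698] [-1.7999e+02 -1.2000e-01  1.6829e+02] q [   2.4   12.2  -34.7   -0.   -43.2 -104. ] F [-1.7 -0.   1.3]
shares [-0.169  0.003 -0.109] turn 0.002 or 0.002
```

View pics/w3.png

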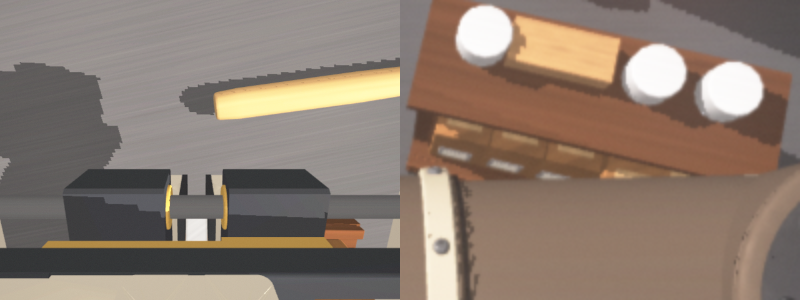

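Request:
step_arm:
  plan:
    - [0.012, 0, 0.01, 0, 6]
    - [0.024, 0, 0.019, 0, 6]
    - [0.034, 0, 0.026, 0, 6]
    - [0.034, 0, 0.026, 0, 6]
    - [0.034, 0, 0.026, 0, 6]

```text
time_s: 6.27
tcp_pos: [0.4443, -0.1716, 0.0639]
eef_rot: [180.0, 0.1, 168.3]
contact_force: [4.0, -2.5, -2.4]
gripper_width: 0.0121
gripper_force: 15.0
```

```bash
python3 -c "
from h import *
go(.492,-.181,.097,168.15)
w=eyes.capture('wrist')[:,:,::-1];t=eyes.capture('scene')[:,:,::-1]
cv2.imwrite('pics/w4.png',np.hstack([cv2.resize(w,(400,300)),cv2.resize(t[205:355,150:350],(400,300),interpolation=cv2.INTER_CUBIC)]))"
```

```text
now 6.2667 [ 0.4443 -0.1716  0.0639] [1.7999e+02 9.0000e-02 1.6833e+02] q [   2.6   12.1  -36.1    0.   -41.8 -104.3] F [ 4.  -2.5 -2.4]
shares [-0.195  0.002 -0.132] turn 0.003 or 0.003
```

View pics/w4.png

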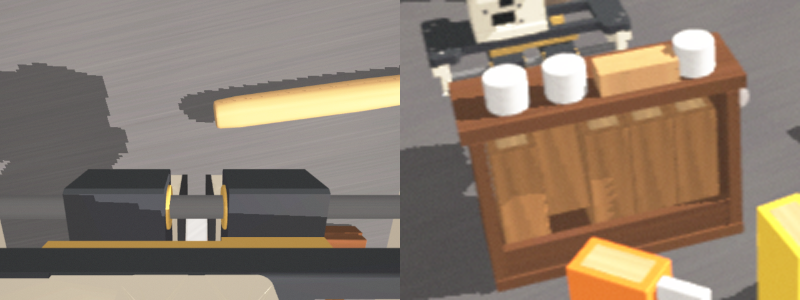

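The rear view shows the second box from the left leaning out under the board, with its neighbours still upright. I'll grip hard now and lift it over the lip.

Request:
step_arm:
  plan:
    - [0, 0, 0, 0, 2]
    - [0, 0, 0, 0, 2]
    - [0, 0, 0, 0, 2]
    - [0, 0, 0, 0, 2]
    - [0, 0, -0.02, 0, 2]
    - [0, 0, -0.04, 0, 2]
    - [0.02, 0, -0.055, 0, 2]
    - [0.05, 0, -0.07, 0, 2]
    - [0.08, 0, -0.09, 0, 2]
    - [0.08, 0, -0.09, 0, 2]
  newtons: 60

```text
time_s: 7.2
tcp_pos: [0.4215, -0.1674, 0.0869]
eef_rot: [180.0, -0.0, 168.3]
contact_force: [-0.1, 0.9, -3.8]
gripper_width: 0.0113
gripper_force: 60.0
```

```bash
python3 -c "
from h import *
go(.492,-.181,.097,168.15);print(r.get_state()['moment'])
w=eyes.capture('wrist')[:,:,::-1];t=eyes.capture('scene')[:,:,::-1]
cv2.imwrite('pics/w5.png',np.hstack([cv2.resize(w,(400,300)),cv2.resize(t[205:355,150:350],(400,300),interpolation=cv2.INTER_CUBIC)]))"
```

```text
now 7.2 [ 0.4215 -0.1674  0.0869] [ 1.7999e+02 -4.0000e-02  1.6829e+02] q [   3.3    8.1  -37.1   -0.   -44.8 -105. ] F [-0.1  0.9 -3.8]
shares [-0.287  0.004 -0.04 ] turn 0.002 or 0.002
[0.10694821 0.17740187 0.00505891]
```

View pics/w5.png

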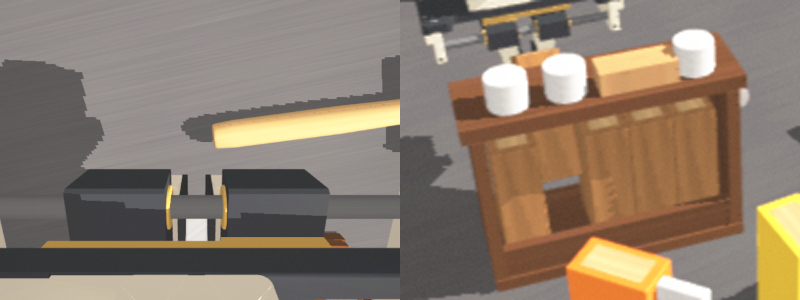

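The box is out in the grip, carrying about 3.6 N, and it is still tipped. I'll draw its lower rear end clear of the row and then raise it.

Request:
step_arm:
  plan:
    - [0.04, 0, -0.01, 0, 2]
    - [0.08, 0, -0.02, 0, 2]
    - [0.12, 0, -0.03, 0, 2]
    - [0.16, 0, -0.05, 0, 2]
    - [0.18, 0, -0.07, 0, 2]
    - [0.18, 0, -0.1, 0, 2]
    - [0.18, 0, -0.15, 0, 2]
    - [0.18, 0, -0.2, 0, 2]
    - [0.18, 0, -0.25, 0, 2]
    - [0.18, 0, -0.3, 0, 2]
    - [0.18, 0, -0.3, 0, 2]

```text
time_s: 8.22
tcp_pos: [0.3817, -0.1586, 0.1643]
eef_rot: [180.0, 0.3, 168.4]
contact_force: [1.8, -0.8, -3.8]
gripper_width: 0.0113
gripper_force: 60.0
```

```bash
python3 -c "
from h import *
go(.46,.0,.17,175.8);print(r.get_state()['moment'])
w=eyes.capture('wrist')[:,:,::-1];t=eyes.capture('top')[:,:,::-1]
cv2.imwrite('pics/w6.png',np.hstack([cv2.resize(w,(400,300)),cv2.resize(t[190:400,240:520],(400,300),interpolation=cv2.INTER_CUBIC)]))"
```

```text
now 8.2167 [ 0.3817 -0.1586  0.1643] [179.97   0.3  168.35] q [ 5.100e+00 -2.000e+00 -3.580e+01  1.000e-01 -5.590e+01 -1.068e+02] F [ 1.8 -0.8 -3.8]
shares [-0.179  0.685 -0.021] turn -0.124 or 5.876
[ 0.05307976 -0.06279308  0.01621976]
```

View pics/w6.png

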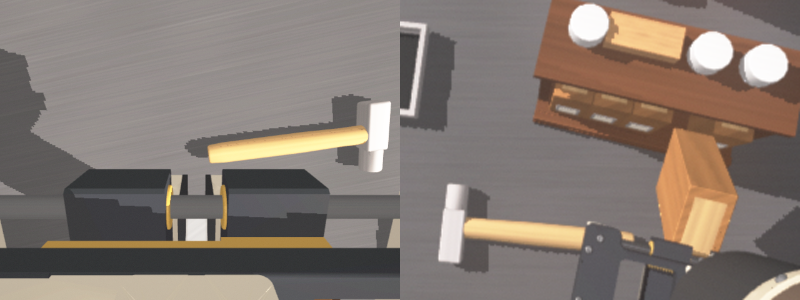

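The box hangs clear in front of the rack, still tipped about 30°. The hammer and the other boxes haven't moved. Next I'll carry it sideways, then over the tray.

```bash
python3 -c "
from h import *
go(.40,.04,.19,175.9)
print(ray('top',278,345,.03))"
```

```text
now 8.3167 [ 0.3801 -0.1584  0.1618] [1.7996e+02 1.0000e-01 1.6831e+02] q [   5.1   -1.9  -36.    -0.   -55.7 -106.8] F [-0.5 -0.8 -4. ]
shares [ 0.083  0.793 -0.113] turn -0.127 or 5.873
[0.42609603 0.05553088 0.03      ]
```

Request:
step_arm:
  plan:
    - [0.01, 0.1, -0.06, 0, 2]
    - [0.03, 0.2, -0.11, -0.04, 2]
    - [0.05, 0.3, -0.11, -0.08, 2]
    - [0.07, 0.42, -0.11, -0.12, 2]
    - [0.08, 0.54, -0.11, -0.12, 2]
    - [0.08, 0.66, -0.11, -0.12, 2]
    - [0.08, 0.75, -0.11, -0.125, 2]
    - [0.08, 0.79, -0.11, -0.125, 2]
    - [0.08, 0.79, -0.11, -0.125, 2]

```text
time_s: 9.07
tcp_pos: [0.4003, 0.0406, 0.1881]
eef_rot: [-180.0, -0.1, 175.9]
contact_force: [-0.4, 0.9, -3.2]
gripper_width: 0.0117
gripper_force: 60.0
```

```bash
python3 -c "
from h import *
go(.486,.1535,.15,175.9)"
```

```text
now 9.0667 [0.4003 0.0406 0.1881] [-1.7997e+02 -5.0000e-02  1.7594e+02] q [  34.2   -4.5  -34.6   -0.   -60.  -128.3] F [-0.4  0.9 -3.2]
shares [-0.31   0.475  0.152] turn 0.001 or 0.001
```

Request:
step_arm:
  plan:
    - [-0.05, 0.08, 0, 0, 2]
    - [-0.11, 0.17, 0.02, 0, 2]
    - [-0.17, 0.26, 0.05, 0, 2]
    - [-0.23, 0.35, 0.09, 0, 2]
    - [-0.28, 0.43, 0.13, 0, 2]
    - [-0.31, 0.475, 0.15, 0, 2]
    - [-0.31, 0.475, 0.15, 0, 2]
    - [-0.31, 0.475, 0.15, 0, 2]

```text
time_s: 9.73
tcp_pos: [0.4856, 0.1509, 0.1501]
eef_rot: [-179.9, -0.1, 175.8]
contact_force: [-0.1, -0.0, -3.9]
gripper_width: 0.0116
gripper_force: 60.0
```

```bash
python3 -c "
from h import *
go(.486,.1535,.08,175.9)
t=eyes.capture('top')[:,:,::-1];s=eyes.capture('scene')[:,:,::-1]
f=lambda a:cv2.resize(a,(400,400),interpolation=cv2.INTER_CUBIC)
cv2.imwrite('pics/w7.png',np.hstack([f(t[160:310,140:290]),f(s[160:310,340:490])]))"
```

```text
now 9.7333 [0.4856 0.1509 0.1501] [-1.7988e+02 -1.4000e-01  1.7579e+02] q [  39.4    8.8  -26.1   -0.   -55.3 -133.6] F [-0.1 -0.  -3.9]
shares [-0.002  0.011  0.28 ] turn -0.002 or 5.998
```

View pics/w7.png

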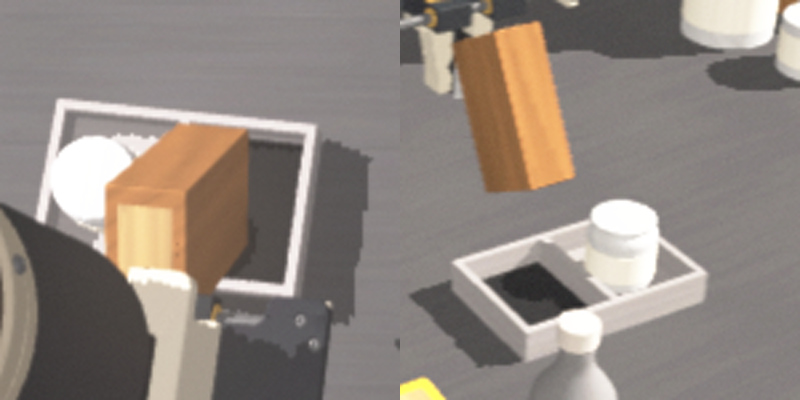

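```bash
python3 -c "
from h import *
print(ray('scene',407.3,259.7,.028))
print('bottom edge pts', ray('scene',340+87/2.667,160+190/2.667,.118),ray('scene',340+131/2.667,160+188/2.667,.118))
m=eyes.camera_model('scene');print(-m['world_to_cam'][:3,:3].T@m['world_to_cam'][:3,3])
def proj(n,p):
    m=eyes.camera_model(n);c=m['world_to_cam']@np.r_[p,1];f=240/np.tan(np.radians(m['fov_y']/2));return m['cx']+f*c[0]/-c[2],m['cy']-f*c[1]/-c[2]
# predicted box corners for tilts
ex=np.array([.9974,-.0715,0]);ey=np.array([.0715,.9974,0]);ez=np.array([0,0,1.]);g=np.array([.4856,.1509,.1691])
for th in(15,20,25,30,35):
    t=np.radians(th);X=ex*np.cos(t)+ez*np.sin(t);Z=-ex*np.sin(t)+ez*np.cos(t);F=g+.0375*X-.1026*Z
    o=[]
    for a,b,c in((0,.02,0),(.07,-.02,0),(.07,.02,0),(.07,-.02,.12),(.07,.02,.12)):
        u,v=proj('scene',F+a*X+b*ey+c*Z);o.append((round((u-340)*2.667+400),round((v-160)*2.667)))
    print(th,o,F.round(4))
"
```

```text
[0.61151278 0.18943822 0.028     ]
bottom edge pts [0.59362879 0.10625938 0.118     ] [0.60965834 0.13575701 0.118     ]
[ 1.32758957 -0.46143238  0.67057106]
15 [(513, 186), (519, 219), (562, 205), (502, 65), (548, 53)] [0.5482 0.1464 0.0797]
20 [(518, 184), (524, 209), (567, 196), (500, 52), (545, 41)] [0.5557 0.1459 0.0855]
25 [(523, 181), (528, 198), (572, 185), (496, 40), (542, 28)] [0.5627 0.1454 0.092 ]
30 [(528, 177), (531, 186), (576, 172), (492, 27), (538, 16)] [0.5692 0.1449 0.099 ]
35 [(533, 172), (534, 172), (579, 159), (488, 15), (534, 4)] [0.5749 0.1445 0.1066]
```

The rear corners, seen at (530,188) and (575,178) in the crop, match a tilt of about 28°, with the foot over the pad's near part. Lowering now.

Request:
step_arm:
  plan:
    - [-0.02, 0.016, 0.05, 0, 2]
    - [-0.02, 0.016, 0.12, 0, 2]
    - [-0.02, 0.016, 0.19, 0, 2]
    - [-0.02, 0.016, 0.25, 0, 2]
    - [-0.02, 0.016, 0.29, 0, 2]
    - [-0.02, 0.016, 0.32, 0, 2]
    - [-0.02, 0.016, 0.32, 0, 2]
    - [-0.02, 0.016, 0.32, 0, 2]

```text
time_s: 10.5
tcp_pos: [0.4915, 0.1552, 0.0718]
eef_rot: [180.0, 0.0, 175.8]
contact_force: [0.2, -0.0, -3.7]
gripper_width: 0.0116
gripper_force: 60.0
```

Request:
step_arm:
  plan:
    - [0, 0, 0.01, 0, 2]
    - [0, 0, 0.02, 0, 2]
    - [0, 0, 0.028, 0, 2]
    - [0, 0, 0.028, 0, 2]

```text
time_s: 10.83
tcp_pos: [0.4912, 0.1553, 0.0642]
eef_rot: [180.0, -0.0, 175.8]
contact_force: [-0.5, -0.8, -3.2]
gripper_width: 0.0118
gripper_force: 60.0
```

Request:
step_arm:
  plan:
    - [0, 0, 0.008, 0, 2]
    - [0, 0, 0.016, 0, 2]
    - [0, 0, 0.016, 0, 2]

```text
time_s: 11.08
tcp_pos: [0.4914, 0.1554, 0.0602]
eef_rot: [180.0, 0.0, 175.8]
contact_force: [-0.5, 0.3, -0.4]
gripper_width: 0.0117
gripper_force: 60.0
```

Contact: the pad now carries the weight. I'll loosen the grip and swing the box upright by the reverse arc.

Request:
step_arm:
  plan:
    - [0, 0, 0, 0, 2]
    - [0, 0, 0, 0, 2]
    - [-0.022, 0, -0.022, 0, 2]
    - [-0.044, 0, -0.041, 0, 2]
    - [-0.075, 0, -0.064, 0, 2]
    - [-0.106, 0, -0.084, 0, 2]
    - [-0.123, 0, -0.093, 0, 2]
    - [-0.14, 0, -0.101, 0, 2]
    - [-0.14, 0, -0.101, 0, 2]
  newtons: 15

```text
time_s: 11.83
tcp_pos: [0.5276, 0.1529, 0.0864]
eef_rot: [180.0, 0.1, 175.8]
contact_force: [-1.6, -0.2, 5.3]
gripper_width: 0.0118
gripper_force: 15.0
```

Request:
step_arm:
  plan:
    - [-0.012, 0, -0.005, 0, 2]
    - [-0.024, 0, -0.01, 0, 2]
    - [-0.035, 0, -0.012, 0, 2]
    - [-0.035, 0, -0.012, 0, 2]
    - [-0.035, 0, -0.012, 0, 2]

```text
time_s: 12.25
tcp_pos: [0.5357, 0.1524, 0.0893]
eef_rot: [180.0, 0.1, 175.8]
contact_force: [-2.5, -0.5, 6.7]
gripper_width: 0.0122
gripper_force: 15.0
```

```bash
python3 -c "
from h import *
go(.486,.1535,.08,175.9)
w=eyes.capture('top')[:,:,::-1];s=eyes.capture('scene')[:,:,::-1]
f=lambda a:cv2.resize(a,(400,400),interpolation=cv2.INTER_CUBIC)
cv2.imwrite('pics/w8.png',np.hstack([f(w[160:310,140:290]),f(s[160:310,340:490])]))"
```

```text
now 12.25 [0.5357 0.1524 0.0893] [1.7998e+02 7.0000e-02 1.7583e+02] q [  36.    16.9  -24.6    0.   -48.4 -130.2] F [-2.5 -0.5  6.7]
shares [ 0.198 -0.01   0.037] turn -0.001 or 5.999
```

View pics/w8.png

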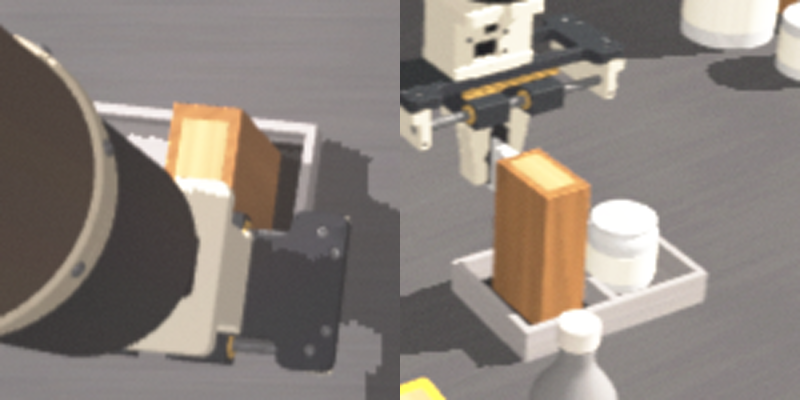

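The box stands in the pad's compartment, still held, with the can untouched. There is 6.7 N of downward press on the blade, so I'll ease it with a light grip to let the box settle flat.

Request:
step_arm:
  plan:
    - [0, 0, 0, 0, 2]
    - [-0.004, 0, -0.006, 0, 2]
    - [-0.006, 0, -0.01, 0, 2]
    - [-0.006, 0, -0.01, 0, 2]
    - [-0.006, 0, -0.01, 0, 2]
    - [-0.006, 0, -0.01, 0, 2]
  newtons: 5

```text
time_s: 12.85
tcp_pos: [0.5366, 0.1521, 0.0909]
eef_rot: [180.0, 0.0, 175.8]
contact_force: [1.3, -0.5, -2.0]
gripper_width: 0.012
gripper_force: 5.0
```

```bash
cat > chk.py <<'E'
from h import *
go(.486,.1535,.08,175.9)
s=eyes.capture('scene')[:,:,::-1]
h=cv2.cvtColor(s,cv2.COLOR_BGR2HSV);m=((h[:,:,1]>110)&(h[:,:,0]<25)).astype(np.uint8);m[:,:370]=0;m[:,415:]=0;m[:210]=0;m[285:]=0
k=max(cv2.findContours(m,0,2)[0],key=cv2.contourArea)
print('obs',cv2.approxPolyDP(k,2.5,True)[:,0].tolist())
def proj(p):
    c=eyes.camera_model('scene');q=c['world_to_cam']@np.r_[p,1];f=240/np.tan(np.radians(c['fov_y']/2));return int(c['cx']+f*q[0]/-q[2]),int(c['cy']-f*q[1]/-q[2])
ex=np.array([.9974,-.0715,0]);ey=np.array([.0715,.9974,0]);ez=np.array([0,0,1.])
p=r.get_state()['tcp_pos']; F=np.array([p[0],p[1],.008])+.0375*ex
for th in(-5,0,5,10):
    t=np.radians(th);X=ex*np.cos(t)+ez*np.sin(t);Z=-ex*np.sin(t)+ez*np.cos(t)
    print(th,[proj(F+a*X+b*ey+c*Z) for a,b,c in((0,-.02,.12),(0,.02,.12),(.07,.02,.12),(.07,.02,0),(.07,-.02,0),(0,-.02,0),(.07,-.02,.12))])
print('centre',F+.035*ex)
E
python3 chk.py
```

```text
now 12.85 [0.5366 0.1521 0.0909] [1.8000e+02 1.0000e-02 1.7581e+02] q [  35.9   16.9  -24.3    0.   -48.8 -130.1] F [ 1.3 -0.5 -2. ]
shares [ 0.202 -0.009  0.044] turn -0.001 or 5.999
obs [[392, 216], [377, 220], [374, 266], [388, 280], [407, 274], [411, 232]]
-5 [(378, 221), (394, 217), (414, 234), (407, 280), (391, 286), (373, 267), (397, 240)]
0 [(375, 219), (391, 214), (411, 229), (407, 278), (391, 284), (373, 267), (395, 234)]
5 [(372, 217), (389, 212), (408, 224), (407, 276), (391, 281), (373, 267), (392, 229)]
10 [(370, 215), (386, 211), (405, 220), (407, 273), (391, 279), (373, 267), (389, 225)]
centre [0.60886871 0.14688394 0.008     ]
```

The observed top corners (377,220), (392,216) and (411,232) match an upright box, and its middle is about 3 mm from the pad's. Releasing.

Request:
step_arm:
  plan:
    - [0, 0, 0, 0, 2]
    - [0, 0, 0, 0, 2]
    - [0, 0, 0, 0, 20]
    - [0, 0, 0, 0, 40]
    - [0, 0, 0, 0, 50]
    - [0, 0, 0, 0, 50]
    - [0, 0, 0, 0, 50]
    - [0.05, 0, 0, 0, 50]
    - [0.12, 0, 0, 0, 50]
    - [0.2, 0, -0.05, 0, 50]
    - [0.3, 0, -0.2, 0, 50]
    - [0.3, 0, -0.35, 0, 50]

```text
time_s: 13.9
tcp_pos: [0.4571, 0.1558, 0.1773]
eef_rot: [-179.8, -0.3, 175.8]
contact_force: [0.2, 0.6, -0.8]
gripper_width: 0.0499
gripper_force: 0.0
```

```bash
python3 chk.py | head -4
```

```text
now 13.9 [0.4571 0.1558 0.1773] [-179.78   -0.32  175.79] q [ 4.220e+01  4.900e+00 -2.670e+01 -1.000e-01 -5.880e+01 -1.363e+02] F [ 0.2  0.6 -0.8]
shares [-0.118  0.001  0.388] turn -0.002 or 5.998
obs [[392, 216], [377, 220], [374, 267], [388, 280], [407, 274], [410, 230]]
-5 [(360, 206), (375, 202), (393, 218), (388, 263), (373, 268), (356, 251), (377, 223)]
```

The box stayed put after release, and the arm is clear and touching nothing.

```bash
python3 -c "
from plant import workorder
print(workorder.close_job())"
```

```text
the job is handed in; nothing more can be done
None
```

The box with the blade pull now stands upright and released on the tray's pad, about 3 mm from its middle, and the job was handed in at about 14 s; no verdict came back, and I viewed 11 pictures, one over the limit of 10.

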